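# Pin the easel's tilt bar

## Robot

A 6-joint arm with a two-finger parallel gripper is mounted at the origin on the work surface. World frame = base frame: x ahead of the robot, y to its left, z up, the work surface at z = 0. Lengths are in m, angles in rad, forces in N, time in s.
With the tool pointing down it reaches from about 0.35 to 0.725 m from the base axis. Payload 4.3 kg.
Tool frame: the origin (TCP) lies at the very end of the fingers, on their centre line; the grasp point (between the pads) lies 19 mm behind it; y points along the fingers, z is the direction in which the jaws open and shut, and the axes are right-handed (so a half turn about y gives the same grasp; the last joint's range is limited). The gripper opens to 85 mm and grips with 20 to 120 N. Pads are 22 mm wide; open, the fingers measure 114 mm over their backs; the gripper's body (76 mm by 85 mm) begins 54 mm behind the grasp point. The pads swing forward as they close: fully open they stand 13 mm farther back than shut.
Start: joints at [1.186, 0.377, 0.081, 1.274, 0, 1.46], TCP at [0.156, 0.553, 0.231] pointing down, gripper open.
Joint ranges: [-2.72, 2.72], [-0.84, 1.66], [-1.02, 1.22], [-1.77, 2.12], [-1.37, 1.28], [-3.14, 3.14]. Speed limits (rad/s): [2.57, 2.57, 3.14, 3.14, 3.14, 3.14].

## Interface

Orientations are given as a rotation vector (axis times angle).
In Python, from cell import get_obs, cams, ticket gives the robot as it stands.
- The arm moves only by the tool jog_arm, never from a script. Its argument "deltas" is a list of rows, each an object of numbers: "claw": the closure, from 0 (fully open) to 1 (shut); "dx", "dy", "dz": the shift along the tool's x, y, z in m; "spin": the turn about the tool's y in degrees. In form: [{"claw": .., "dx": .., "dy": .., "dz": .., "spin": ..}, ...]. A call has 1 to 20 rows; each row shifts and turns the commanded pose from where the row before left it, along the tool's axes as they then stand; what a row does not reach is not made up. A row lasts 1/10 s, in which the tool goes at most 50 mm and 8.59 degrees, less where a joint would pass 70% of its speed; a pose out of reach is approached as far as the arm can. A call is refused whole if a number of a shift passes 0.05 or a number of a turn 8.59, either way. A call with a gripper value outside its range is refused whole. The fingers move at their own pace and stop on an object; "grip_force" is the grip in N (left out, the last holds). Time passes only in rows, so rows that do not move let the fingers close. It gives the time, the measured TCP pose, the force and the opening at its end, in the units of the state.
- get_obs(): the state, without advancing time (a new reading comes with each control period).
- cams.grab_frame(name): name is "side" or "top"; returns a dict with "image" (480x640x3 uint8, blue, green, red), "mtx" (3x3 intrinsics, pixels), "camera_from_world" (4x4, takes a point from world to camera coordinates). Camera axes: x right, y down, z forward; pixel columns grow to the right and rows downward; lengths in m; the calibration is good to about 2 mm. A picture is of the moment at which its call begins. There is no depth.
- ticket.close_job(): hands the job in, once; it reports no verdict.
The state is a dict: "clock": time; "joint_positions": joint angles; "qd": joint speeds; "tau": joint torques, N m; "position": TCP position; "eef_rot": TCP orientation; "wrist_force": force on the tool from outside, world axes, zero at the start; "ft_torque": the same for the moment, N m; "finger_gap": opening from 0.0 (shut) to 1.0 (fully open).
Only numpy, scipy, OpenCV 4.12 (cv2) and the standard library are available. Lean on these libraries where they do the work, as an engineer would, in place of code of your own. Each camera call takes 0.05 s, during which the arm holds its last target.

## Task

Keep the easel's tilt bar from sliding back into its wooden post: take the brass linchpin with the red ring out of the rack and drop it fully home, upright, into the blue eye at the end of the bar, with its open ring pointing away from the post. Then swing the ring down over the end of the bar until it snaps shut beneath the pin's tip, and let go. Leave the plain steel pin in the rack.

Things in the scene. Friction and masses are not known exactly. Their poses are not given: they have to be found in the camera images.
- linchpin: Brass pin, upright in one hole of a dark wood rack (58 mm high, holes 90 mm apart). Origin: centre of the underside of its round flange (34 mm wide, 5 thick); z up. Below: 14 mm round shank, 40 long, its last 10 tapering to 6. Above: grip tab, 24 mm along x, 14 along y, top at z 49: grip across y, fingertips over z 18. Ring hinge: along y at z 10; open ring points to +x. About 0.18 kg.
- ring (a joint): Red ring on the linchpin: round-nosed loop of 6 mm rod, 66 mm wide, nose 60 mm from the hinge. Radians: 0 open, nose 0.26 rad above level; grows as the nose swings down; 1.83 shut, hanging straight down, nose under the pin's tip. An over-centre spring (1 N at the nose) holds it open or shut; pressed down past about 0.8 (nose 52 mm out, 31 below the hinge) it snaps shut.
- eye (a point): Centre of the mouth of the blue flared eye (40 mm wide, 22 high, open through, fixed), 100 mm above the table, on the end of a steel bar. Hole: 26 mm wide at the mouth, 18 mm from 10 mm down. The flange rests on the mouth when the pin is home. x points level along the bar, away from the post; z up. On the -x side: bar 24 mm wide, post 120 mm off, 100 wide, 130 high. The +x side is free.
- plain_pin: Steel pin of the same size but without ring or hinge, upright in the rack's other hole: not wanted, leave it there. Origin: centre of the underside of its flange; z up.
Mind the look-alikes: they are no part of the job. Of the things that look like the linchpin, the larger one is meant.

How it is judged:
By the outcome, as a careful person would: the job done as asked, in the order asked, and still so for the second after the job is handed in, with the robot touching nothing.
It also fails if it takes over 54 s, if anything falls off the work surface, if the arm or the gripper's body presses on something with over 40 N, if the wrist force passes 120 N, or if a joint passes its speed limit or range.

## Working session

There is one attempt and no reset: what is moved stays moved. The work goes in short steps, Python scripts to look and compute and a tool call to move; the robot and the scene stay as the last step left them, time stands still between calls to the robot, and variables do not carry over. Pictures are saved under pics/ and viewed, and the job is handed in when it is done.

Besides the shell and the picture viewer there is one more tool, called as name(argument=value, ...), one argument or row to a line, values as JSON. jog_arm: Moves the arm, as the interface text tells. Its arguments: {"type":"object","properties":{"deltas":{"type":"array","items":{"type":"object","properties":{"claw":{"type":"number"},"dx":{"type":"number"},"dy":{"type":"number"},"dz":{"type":"number"},"spin":{"type":"number"}}}},"grip_force":{"type":"number"}},"required":["deltas"]}

```bash
ls; mkdir -p pics
python3 - <<'E'
from cell import get_obs,cams
import cv2,numpy as np
o=get_obs()
for k in o: print(k,np.round(o[k],4))
for n in("side","top"):
    f=cams.grab_frame(n); cv2.imwrite(f"pics/{n}0.png",f["image"]); np.savez(f"{n}0.npz",**f)
    M=f["camera_from_world"]; print(n,f["mtx"].round(1).tolist(),(-M[:3,:3].T@M[:3,3]).round(3),M[:3,:3].round(3).tolist())
E
```

```text
pics
clock 0.0
joint_positions [ 1.1857  0.3781  0.0796  1.2744 -0.      1.4605]
qd [-0.001  -0.0006  0.0016  0.0023  0.001  -0.0009]
tau [ 8.00000e-04 -4.63611e+01  2.69872e+01  2.09000e-02  1.00000e-04
 -0.00000e+00]
position [0.1558 0.5528 0.2303]
eef_rot [-1.562   0.2161 -0.2154]
wrist_force [0.3582 0.2337 0.3158]
ft_torque [ 0.0501 -0.0391 -0.0697]
finger_gap 0.9992
side [[585.5, 0.0, 323.4], [0.0, 585.5, 229.1], [0.0, 0.0, 1.0]] [ 0.47  -0.692  0.873] [[0.992, -0.125, 0.013], [-0.086, -0.756, -0.648], [0.091, 0.642, -0.761]]
top [[603.8, 0.0, 316.2], [0.0, 603.8, 237.4], [0.0, 0.0, 1.0]] [ 0.391 -0.045  1.145] [[0.012, -1.0, 0.009], [-0.987, -0.013, -0.161], [0.161, -0.007, -0.987]]
```

View pics/side0.png

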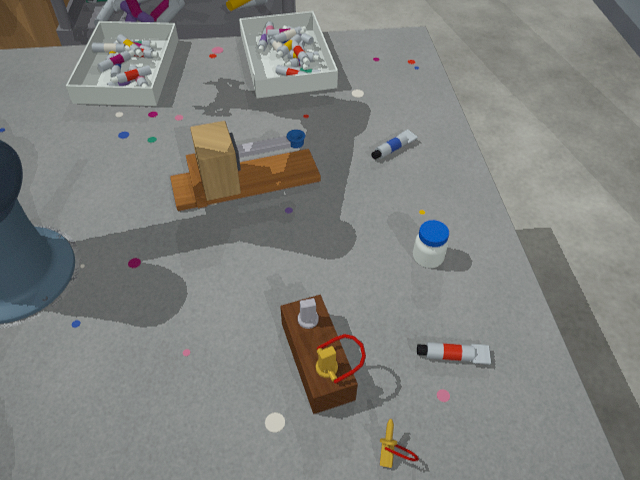

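View pics/top0.png

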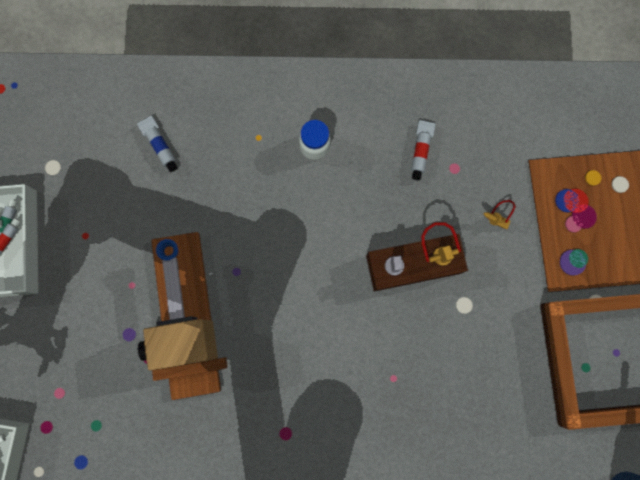

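The side view shows the rack with the brass pin and red ring at about (327,362), and the steel pin at (308,312). The blue eye is at (296,138). In the top view the eye is at (167,250), the brass pin at (443,256) with its ring pointing up the image (+x), and the small look-alike at (500,213). Next I'll zoom in and segment.

```bash
cat > h.py <<'E'
import numpy as np,cv2
def load(n): return dict(np.load(n+".npz"))
def ray(f,uv):
    M=f["camera_from_world"];R=M[:3,:3];c=-R.T@M[:3,3]
    d=R.T@np.linalg.inv(f["mtx"])@np.array([uv[0],uv[1],1.]);return c,d/np.linalg.norm(d)
def onz(f,uv,z):
    c,d=ray(f,uv);return c+d*(z-c[2])/d[2]
def tri(f1,u1,f2,u2):
    c1,d1=ray(f1,u1);c2,d2=ray(f2,u2)
    s=np.linalg.lstsq(np.c_[d1,-d2],c2-c1,rcond=None)[0]
    a=c1+s[0]*d1;b=c2+s[1]*d2;return (a+b)/2,np.linalg.norm(a-b)
def proj(f,p):
    q=f["camera_from_world"][:3,:3]@np.asarray(p)+f["camera_from_world"][:3,3];q=f["mtx"]@q;return q[:2]/q[2]
def blobs(f,lo,hi,amin=15):
    h=cv2.cvtColor(f["image"],cv2.COLOR_BGR2HSV);m=cv2.inRange(h,lo,hi)
    n,l,s,c=cv2.connectedComponentsWithStats(m)
    return [(s[i].tolist(),c[i].round(1).tolist()) for i in range(1,n) if s[i,4]>=amin],l
E
python3 - <<'E'
from h import *
for n in("side0","top0"):
    f=load(n)
    print(n,"blue",[b for b in blobs(f,(100,120,60),(125,255,255),40)[0]])
    print(n,"brass",[b for b in blobs(f,(18,140,90),(32,255,255))[0]])
    print(n,"red",[b for b in blobs(f,(0,190,90),(6,255,255))[0]+blobs(f,(172,190,80),(180,255,255))[0]])
s=load("side0")["image"];t=load("top0")["image"]
a=np.hstack([cv2.resize(s[280:420,260:400],(400,400),interpolation=2),cv2.resize(s[100:220,200:320],(400,400),interpolation=2)])
cv2.imwrite("pics/zs.png",a)
a=np.hstack([cv2.resize(t[190:300,360:470],(400,400),interpolation=2),cv2.resize(t[225:385,110:270],(400,400),interpolation=2)])
cv2.imwrite("pics/zt.png",a)
E
```

```text
side0 blue [([287, 130, 18, 18, 257], [295.9, 138.0]), ([118, 132, 11, 6, 55], [123.2, 134.5]), ([387, 138, 14, 14, 120], [394.4, 143.6]), ([419, 220, 30, 27, 649], [433.5, 233.0]), ([72, 320, 8, 7, 42], [75.5, 323.5])]
side0 brass [([226, 0, 25, 11, 159], [235.3, 3.5]), ([123, 39, 11, 8, 44], [127.7, 42.2]), ([284, 40, 8, 11, 51], [288.7, 44.3]), ([293, 53, 4, 5, 16], [294.2, 55.3]), ([419, 210, 6, 4, 20], [421.6, 211.6]), ([315, 346, 23, 36, 589], [326.7, 362.8]), ([380, 419, 17, 49, 448], [387.4, 446.2])]
side0 red [([294, 46, 9, 9, 48], [297.2, 49.5]), ([210, 54, 6, 4, 15], [212.3, 55.6]), ([408, 60, 7, 4, 16], [411.1, 61.4]), ([287, 69, 11, 6, 49], [291.2, 71.4]), ([125, 70, 14, 10, 95], [131.6, 74.3]), ([317, 334, 48, 50, 336], [345.8, 355.2]), ([443, 344, 19, 16, 260], [452.0, 351.5]), ([385, 447, 33, 14, 111], [403.7, 453.8])]
top0 blue [([301, 119, 28, 30, 649], [314.4, 133.5]), ([151, 136, 17, 17, 173], [158.4, 143.7]), ([556, 190, 13, 22, 145], [560.9, 200.4]), ([157, 240, 21, 20, 222], [166.1, 249.4]), ([75, 456, 12, 13, 132], [80.6, 461.9])]
top0 brass [([256, 135, 5, 6, 24], [258.0, 137.3]), ([585, 170, 17, 16, 203], [592.8, 177.4]), ([484, 213, 26, 16, 205], [496.8, 219.6]), ([430, 246, 28, 20, 347], [443.3, 255.2])]
top0 red [([0, 85, 4, 8, 26], [1.3, 88.3]), ([415, 143, 13, 14, 144], [421.2, 149.7]), ([573, 188, 16, 17, 132], [581.7, 196.6]), ([422, 223, 39, 39, 206], [438.2, 238.7]), ([0, 235, 10, 15, 95], [3.1, 241.3]), ([83, 234, 5, 4, 15], [84.9, 235.5]), ([573, 204, 15, 9, 77], [580.6, 208.1])]
```

View pics/zs.png

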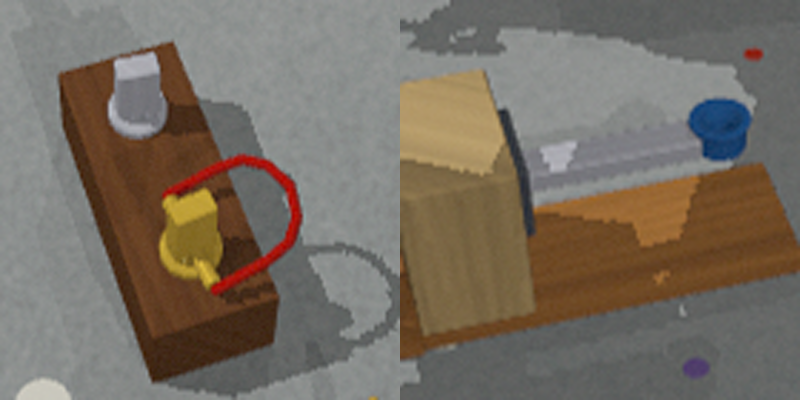

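View pics/zt.png

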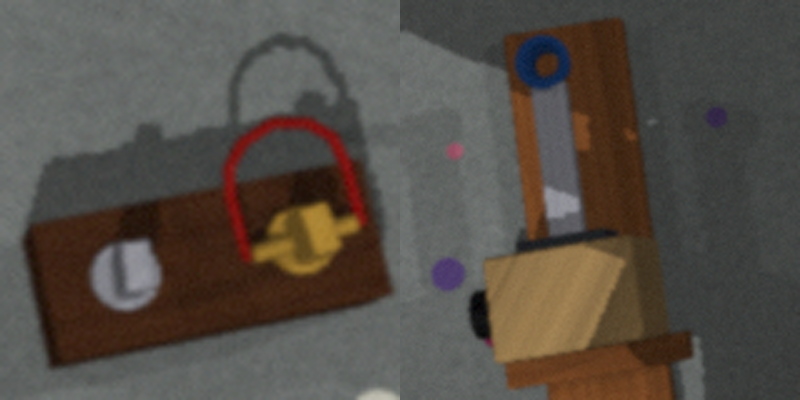

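Run:
```python
from h import *
s=load("side0");t=load("top0")
P=lambda *a:print(*[np.round(x,4) if not isinstance(x,str) else x for x in a])
P("tabtop tri",*tri(s,(326.9,352.8),t,(448.0,251.9)), onz(t,(448,251.9),.107),onz(s,(326.9,352.8),.107))
P("flange",onz(t,(443.1,256.8),.063),onz(s,(260+191/2.857,280+250/2.857),.063))
z=lambda u,v:(360+u/3.636,190+v/3.636)
P("steelflange",onz(t,z(125,275),.063))
h1=onz(t,z(253,255),.068);h2=onz(t,z(363,226),.068);P("hinge ends",h1,h2,(h1+h2)/2,np.hypot(*(h2-h1)[:2]), "xdir deg",np.degrees(np.arctan2(*(h1-h2)[[1,0]]))-90)
P("nose",onz(t,z(290,122),.068+.0154))
P("nose tri",*tri(t,z(290,121),s,(260+290/2.857,280+190/2.857)))
c=[onz(t,z(*q),.058) for q in((33,230),(360,160),(392,292),(52,366))];P("rack",*c)
P("long deg",np.degrees(np.arctan2(*(c[0]-c[1])[[1,0]]))-90,np.degrees(np.arctan2(*(c[3]-c[2])[[1,0]]))-90)
P("eye",*tri(s,(296,136.6),t,(167.2,249.4)),onz(t,(167.2,249.4),.1),onz(s,(296,136.6),.1))
# bar centre line
zb=lambda u,v:(110+(u-400)/2.5,225+v/2.5)
b=[onz(t,zb(*q),.09) for q in((551,90),(566,232),(533,92),(569,88),(549,232),(583,232))]
P("bar",*b); e=onz(t,(167.2,249.4),.1)
for i,j in((0,1),(2,4),(3,5)): P("deg",np.degrees(np.arctan2(*(b[i]-b[j])[[1,0]])))
P("eye-bar",np.degrees(np.arctan2(*(e-b[1])[[1,0]])))
c=[onz(t,zb(*q),.13) for q in((485,262),(625,240),(495,362))];P("post",*c)
c=[onz(t,zb(*q),.02) for q in((505,35),(622,20),(655,255))];P("base",*c)
```

```text
tabtop tri [ 0.5369 -0.2815  0.1073] 0.0004 [ 0.5371 -0.2816  0.107 ] [ 0.5367 -0.2814  0.107 ]
flange [ 0.5343 -0.2825  0.063 ] [ 0.5372 -0.2824  0.063 ]
steelflange [ 0.5171 -0.1941  0.063 ]
hinge ends [ 0.5272 -0.2569  0.068 ] [ 0.5424 -0.3119  0.068 ] [ 0.5348 -0.2844  0.068 ] 0.057 xdir deg 15.4582
nose [ 0.5915 -0.2734  0.0834]
nose tri [ 0.59   -0.2709  0.0952] 0.0005
rack [ 0.5397 -0.1489  0.058 ] [ 0.5773 -0.3137  0.058 ] [ 0.5108 -0.3279  0.058 ] [ 0.4719 -0.1582  0.058 ]
long deg 12.8747 12.9187
eye [0.537  0.2076 0.0997] 0.0015 [0.5362 0.2075 0.1   ] [0.5377 0.2075 0.1   ]
bar [0.5171 0.2032 0.09  ] [0.4184 0.1879 0.09  ] [0.5155 0.2158 0.09  ] [0.5187 0.1907 0.09  ] [0.4182 0.1996 0.09  ] [0.4185 0.1762 0.09  ]
deg 8.8315
deg 9.42
deg 8.2548
eye-bar 9.4362
post [0.397  0.2317 0.13  ] [0.4125 0.1396 0.13  ] [0.3322 0.2214 0.13  ]
base [0.5667 0.2564 0.02  ] [0.5793 0.1689 0.02  ] [0.4042 0.1371 0.02  ]
```

```bash
cat >> h.py <<'E'
from scipy.spatial.transform import Rotation as Ro
def plan(o,p,yawz,verb=True):
    """shift in tool axes (start frame) & spin about tool y so tool z heads yawz deg (mod 180)"""
    R=Ro.from_rotvec(o["eef_rot"]).as_matrix();d=R.T@(np.asarray(p)-o["position"])
    cur=np.degrees(np.arctan2(R[1,2],R[0,2]))
    D=(yawz-cur+90)%180-90
    print("pos",np.round(o["position"],4),"ydown",R[:,1].round(3),"z",R[:,2].round(3),"yawz %.2f"%cur,"need yaw %.2f -> spin %.2f"%(D,-D),"shift tool",d.round(4),"grip",round(float(o["finger_gap"]),3),"F",np.round(o["wrist_force"],1),"t",o["clock"],"j",np.round(o["joint_positions"],2))
E
python3 -c "
from h import *;from cell import get_obs
plan(get_obs(),[.536,-.282,.2],104)"
```

```text
pos [0.1558 0.5529 0.2305] ydown [-0.001 -0.002 -1.   ] z [ 0.271  0.962 -0.002] yawz 74.26 need yaw 29.74 -> spin -29.74 shift tool [ 0.5925  0.0316 -0.7003] grip 0.999 F [ 0.3 -0.7  0.1] t 0.1 j [ 1.19  0.38  0.08  1.27 -0.    1.46]
```

jog_arm(
  deltas=[
    {"spin":-7.3,"claw":0},
    {"spin":-7.3},
    {"spin":-7.3},
    {"spin":-7.3},
  ],
  grip_force=60,
)

```text
invalid input
```

```bash
python3 -c "
from h import *;from cell import get_obs
plan(get_obs(),[.536,-.282,.2],103.5)"
```

```text
pos [0.1558 0.5529 0.2305] ydown [-0.001 -0.002 -1.   ] z [ 0.271  0.962 -0.002] yawz 74.26 need yaw 29.24 -> spin -29.24 shift tool [ 0.5925  0.0316 -0.7003] grip 0.999 F [ 0.3 -0.7  0.1] t 0.1 j [ 1.19  0.38  0.08  1.27 -0.    1.46]
```

Every field is probably needed in each row.

jog_arm(
  deltas=[
    {"claw":0,"dx":0,"dy":0,"dz":0,"spin":-7.3},
    {"claw":0,"dx":0,"dy":0,"dz":0,"spin":-7.3},
    {"claw":0,"dx":0,"dy":0,"dz":0,"spin":-7.3},
    {"claw":0,"dx":0,"dy":0,"dz":0,"spin":-7.3},
  ],
  grip_force=60,
)

```text
clock: 0.5
position: [0.1558, 0.553, 0.2307]
eef_rot: [-1.564, -0.188, 0.189]
wrist_force: [0.5, 0.2, -0.8]
finger_gap: 1.0
```

```bash
python3 -c "
from h import *;from cell import get_obs
plan(get_obs(),[.536,-.282,.2],103.5)"
```

```text
pos [0.1558 0.553  0.2307] ydown [-0.001 -0.001 -1.   ] z [-0.238  0.971 -0.001] yawz 103.76 need yaw -0.26 -> spin 0.26 shift tool [ 0.1706  0.0315 -0.9015] grip 1.0 F [ 0.5  0.2 -0.8] t 0.5 j [ 1.19  0.38  0.08  1.27 -0.    0.95]
```

jog_arm(
  deltas=[
    {"claw":0,"dx":0.0085,"dy":0,"dz":-0.045,"spin":0},
    {"claw":0,"dx":0.0085,"dy":0,"dz":-0.045,"spin":0},
    {"claw":0,"dx":0.0085,"dy":0,"dz":-0.045,"spin":0},
    {"claw":0,"dx":0.0085,"dy":0,"dz":-0.045,"spin":0},
    {"claw":0,"dx":0.0085,"dy":0,"dz":-0.045,"spin":0},
    {"claw":0,"dx":0.0085,"dy":0,"dz":-0.045,"spin":0},
    {"claw":0,"dx":0.0085,"dy":0,"dz":-0.045,"spin":0},
    {"claw":0,"dx":0.0085,"dy":0,"dz":-0.045,"spin":0},
    {"claw":0,"dx":0.0085,"dy":0,"dz":-0.045,"spin":0},
    {"claw":0,"dx":0.0085,"dy":0,"dz":-0.045,"spin":0},
    {"claw":0,"dx":0.0085,"dy":0,"dz":-0.045,"spin":0},
    {"claw":0,"dx":0.0085,"dy":0,"dz":-0.045,"spin":0},
    {"claw":0,"dx":0.0085,"dy":0,"dz":-0.045,"spin":0},
    {"claw":0,"dx":0.0085,"dy":0,"dz":-0.045,"spin":0},
    {"claw":0,"dx":0.0085,"dy":0,"dz":-0.045,"spin":0},
    {"claw":0,"dx":0.0085,"dy":0,"dz":-0.045,"spin":0},
    {"claw":0,"dx":0.0085,"dy":0,"dz":-0.045,"spin":0},
    {"claw":0,"dx":0.0085,"dy":0,"dz":-0.045,"spin":0},
    {"claw":0,"dx":0.0085,"dy":0,"dz":-0.045,"spin":0},
    {"claw":0,"dx":0.0085,"dy":0,"dz":-0.045,"spin":0},
  ],
)

```text
clock: 2.5
position: [0.531, -0.2839, 0.2307]
eef_rot: [-1.562, -0.184, 0.184]
wrist_force: [0.3, 0.0, 0.1]
finger_gap: 1.006
```

Run:
```python
from h import *;from cell import get_obs,cams
plan(get_obs(),[.536,-.282,.08],103.5)
f=cams.grab_frame("side");cv2.imwrite("pics/side1.png",f["image"])
```

```text
pos [ 0.531  -0.2839  0.2307] ydown [-0.001  0.001 -1.   ] z [-0.232  0.973  0.001] yawz 103.43 need yaw 0.07 -> spin -0.07 shift tool [0.0054 0.1507 0.0006] grip 1.006 F [0.3 0.  0.1] t 2.5 j [-0.6   0.44  0.17  1.3   0.   -0.83]
```

View pics/side1.png

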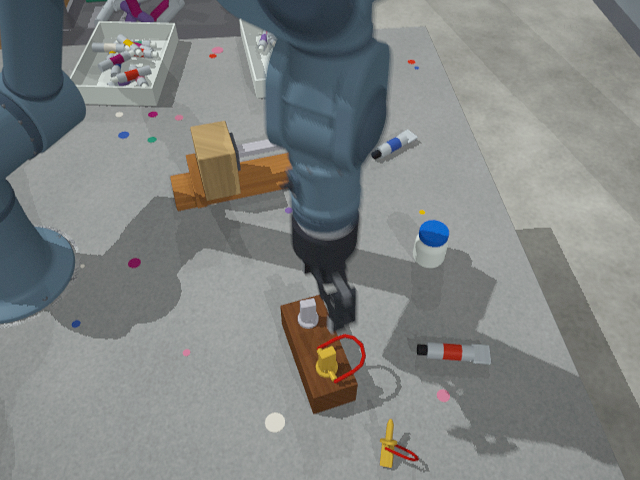

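The gripper is above the rack with its jaws across the tab, and the pin's tab is at (327,355). Now I'll descend.

jog_arm(
  deltas=[
    {"claw":0,"dx":0.005,"dy":0.03,"dz":0,"spin":0},
    {"claw":0,"dx":0,"dy":0.03,"dz":0,"spin":0},
    {"claw":0,"dx":0,"dy":0.03,"dz":0,"spin":0},
    {"claw":0,"dx":0,"dy":0.02,"dz":0,"spin":0},
    {"claw":0,"dx":0,"dy":0.02,"dz":0,"spin":0},
    {"claw":0,"dx":0,"dy":0.01,"dz":0,"spin":0},
    {"claw":0,"dx":0,"dy":0.01,"dz":0,"spin":0},
    {"claw":0,"dx":0,"dy":0,"dz":0,"spin":0},
    {"claw":0,"dx":0,"dy":0,"dz":0,"spin":0},
  ],
)

```text
clock: 3.45
position: [0.536, -0.2813, 0.0818]
eef_rot: [-1.563, -0.185, 0.184]
wrist_force: [-0.5, -0.2, -0.0]
finger_gap: 1.003
```

Run:
```python
from h import *;from cell import get_obs,cams
plan(get_obs(),[.536,-.282,.079],103.5)
for n in ("side","top"):
    f=cams.grab_frame(n);np.savez(n+"2.npz",**f)
    i=f["image"];c=i[240:440,220:440] if n=="side" else i[150:350,340:560]
    cv2.imwrite(f"pics/{n}2.png",cv2.resize(c,None,fx=3 if 0 else 2.7,fy=2.7,interpolation=2))
```

```text
pos [ 0.536  -0.2813  0.0818] ydown [ 0.001 -0.    -1.   ] z [-0.233  0.973 -0.   ] yawz 103.46 need yaw 0.04 -> spin -0.04 shift tool [-0.0002  0.0028 -0.0007] grip 1.003 F [-0.5 -0.2 -0. ] t 3.45 j [-0.59  0.52 -0.1   0.96  0.   -0.82]
```

View pics/side2.png

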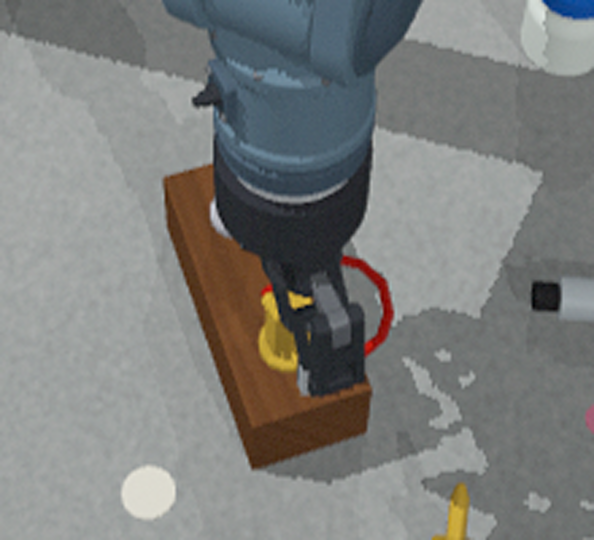

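View pics/top2.png

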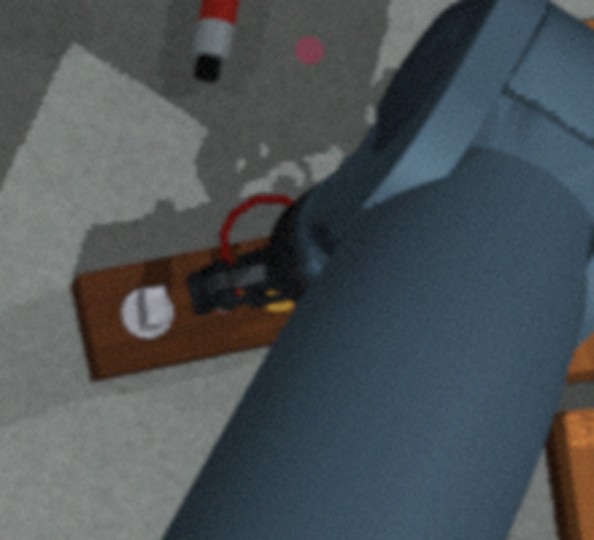

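The fingers straddle the tab, with no contact with the ring or the steel pin. Going down 3 mm, then closing.

jog_arm(
  deltas=[
    {"claw":0,"dx":0,"dy":0.003,"dz":0,"spin":0},
    {"claw":0.4,"dx":0,"dy":0,"dz":0,"spin":0},
    {"claw":0.6,"dx":0,"dy":0,"dz":0,"spin":0},
    {"claw":0.8,"dx":0,"dy":0,"dz":0,"spin":0},
    {"claw":1,"dx":0,"dy":0,"dz":0,"spin":0},
    {"claw":1,"dx":0,"dy":0,"dz":0,"spin":0},
    {"claw":1,"dx":0,"dy":0,"dz":0,"spin":0},
    {"claw":1,"dx":0,"dy":0,"dz":0,"spin":0},
    {"claw":1,"dx":0,"dy":0,"dz":0,"spin":0},
    {"claw":1,"dx":0,"dy":0,"dz":0,"spin":0},
    {"claw":1,"dx":0,"dy":0,"dz":0,"spin":0},
    {"claw":1,"dx":0,"dy":0,"dz":0,"spin":0},
  ],
  grip_force=60,
)

```text
clock: 4.75
position: [0.5357, -0.2812, 0.0785]
eef_rot: [-1.563, -0.185, 0.184]
wrist_force: [-1.9, -0.7, 3.2]
finger_gap: 0.151
```

Run:
```python
from h import *;from cell import get_obs,cams
plan(get_obs(),[.536,-.282,.2],99.2)
for n in ("side",):
    f=cams.grab_frame(n)
    i=f["image"];c=i[240:440,220:440] if n=="side" else i[150:350,340:560]
    cv2.imwrite(f"pics/{n}3.png",cv2.resize(c,None,fx=2.7,fy=2.7,interpolation=2))
```

```text
pos [ 0.5357 -0.2812  0.0785] ydown [ 0. -0. -1.] z [-0.233  0.973 -0.   ] yawz 103.45 need yaw -4.25 -> spin 4.25 shift tool [ 1.000e-04 -1.215e-01 -9.000e-04] grip 0.151 F [-1.9 -0.7  3.2] t 4.75 j [-0.59  0.52 -0.1   0.95  0.   -0.82]
```

View pics/side3.png

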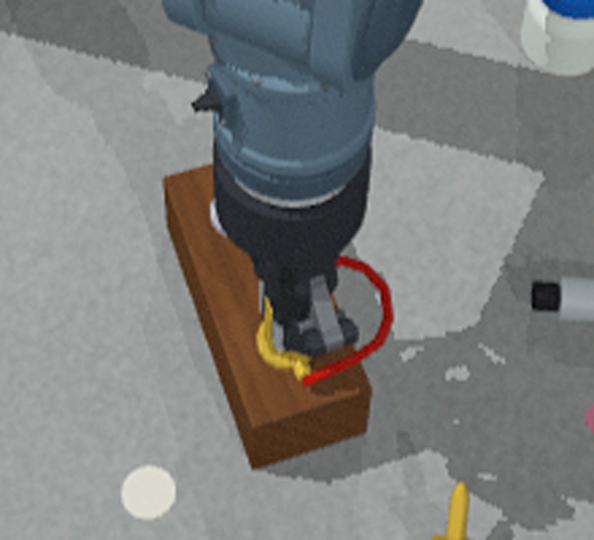

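The opening is 13 mm, so the tab is held, and the ring is still open. Now I'll lift it.

jog_arm(
  deltas=[
    {"claw":1,"dx":0,"dy":-0.01,"dz":0,"spin":0},
    {"claw":1,"dx":0,"dy":-0.015,"dz":0,"spin":0},
    {"claw":1,"dx":0,"dy":-0.02,"dz":0,"spin":0},
    {"claw":1,"dx":0,"dy":-0.02,"dz":0,"spin":0},
    {"claw":1,"dx":0,"dy":-0.02,"dz":0,"spin":0},
    {"claw":1,"dx":0,"dy":-0.02,"dz":0,"spin":0},
    {"claw":1,"dx":0,"dy":-0.015,"dz":0,"spin":2},
    {"claw":1,"dx":0,"dy":-0.005,"dz":0,"spin":2.2},
    {"claw":1,"dx":0,"dy":0,"dz":0,"spin":0},
    {"claw":1,"dx":0,"dy":0,"dz":0,"spin":0},
  ],
)

```text
clock: 5.8
position: [0.5354, -0.2808, 0.2029]
eef_rot: [-1.566, -0.127, 0.128]
wrist_force: [0.0, -0.0, -1.5]
finger_gap: 0.156
```

Run:
```python
from h import *;from cell import get_obs,cams
plan(get_obs(),[.537,.2076,.2],99.2)
for n in ("side","top"):
    f=cams.grab_frame(n);np.savez(n+"4.npz",**f)
    i=f["image"];c=i[200:420,220:440] if n=="side" else i[150:370,340:560]
    cv2.imwrite(f"pics/{n}4.png",cv2.resize(c,None,fx=2.7,fy=2.7,interpolation=2))
```

```text
pos [ 0.5354 -0.2808  0.2029] ydown [-0.001  0.001 -1.   ] z [-0.162  0.987  0.001] yawz 99.30 need yaw -0.10 -> spin 0.10 shift tool [0.0806 0.0032 0.4817] grip 0.156 F [ 0.  -0.  -1.5] t 5.8 j [-0.59  0.45  0.11  1.24  0.   -0.75]
```

View pics/side4.png

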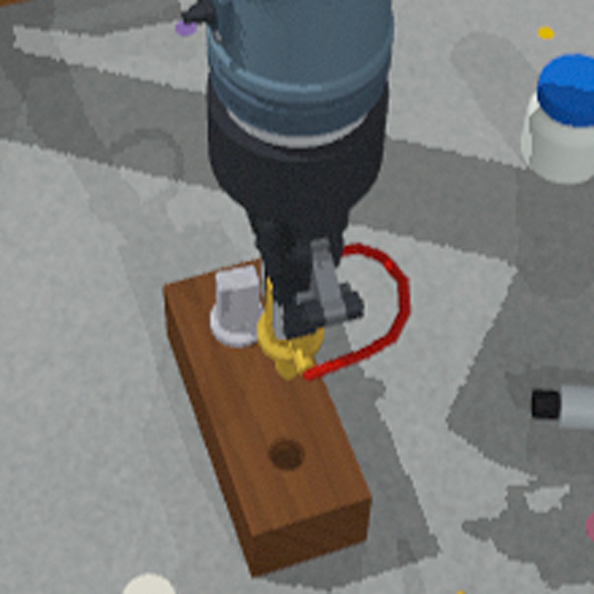

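View pics/top4.png

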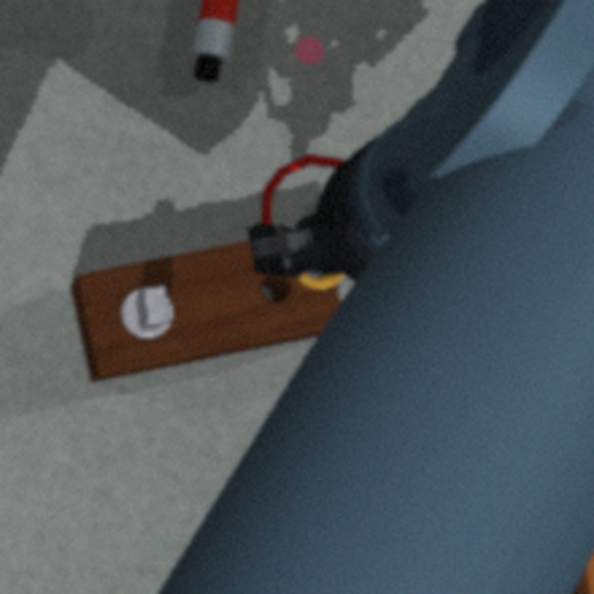

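The pin is clear of the rack and upright, with its ring open. The empty hole at (326,368) in the side view gives a check on the pin's offset from the TCP.

Run:
```python
from h import *
s=load("side4");t=load("top4")
print(onz(s,(220+287/2.7,200+456/2.7),.058))
# flange left/right extremes in side view, plane z = .2029-.0205+.0025
zf=.2029-.0205
for u,v in((258,330),(324,335),(293,362)): print(u,v,onz(s,(220+u/2.7,200+v/2.7),zf).round(4))
print("tip",onz(s,(220+289/2.7,200+378/2.7),zf-.04))
```

```text
[ 0.53652179 -0.28203186  0.058     ]
258 330 [ 0.5207 -0.274   0.1824]
324 335 [ 0.5534 -0.2808  0.1824]
293 362 [ 0.5358 -0.2943  0.1824]
tip [ 0.5363455  -0.28050091  0.1424    ]
```

jog_arm(
  deltas=[
    {"claw":1,"dx":0.006,"dy":0,"dz":0.015,"spin":0},
    {"claw":1,"dx":0.006,"dy":0,"dz":0.03,"spin":0},
    {"claw":1,"dx":0.006,"dy":0,"dz":0.035,"spin":0},
    {"claw":1,"dx":0.006,"dy":0,"dz":0.04,"spin":0},
    {"claw":1,"dx":0.006,"dy":0,"dz":0.04,"spin":0},
    {"claw":1,"dx":0.006,"dy":0,"dz":0.04,"spin":0},
    {"claw":1,"dx":0.006,"dy":0,"dz":0.04,"spin":0},
    {"claw":1,"dx":0.006,"dy":0,"dz":0.04,"spin":0},
    {"claw":1,"dx":0.006,"dy":0,"dz":0.04,"spin":0},
    {"claw":1,"dx":0.006,"dy":0,"dz":0.04,"spin":0},
    {"claw":1,"dx":0.006,"dy":0,"dz":0.04,"spin":0},
    {"claw":1,"dx":0.006,"dy":0,"dz":0.035,"spin":0},
    {"claw":1,"dx":0.006,"dy":0,"dz":0.03,"spin":0},
    {"claw":1,"dx":0.0026,"dy":0,"dz":0.0167,"spin":0},
    {"claw":1,"dx":0,"dy":0,"dz":0,"spin":0},
    {"claw":1,"dx":0,"dy":0,"dz":0,"spin":0},
    {"claw":1,"dx":0,"dy":0,"dz":0,"spin":0},
  ],
)

```text
clock: 7.6
position: [0.5376, 0.2061, 0.2032]
eef_rot: [-1.568, -0.125, 0.126]
wrist_force: [0.7, 0.1, -1.7]
finger_gap: 0.152
```

Run:
```python
from h import *;from cell import get_obs,cams
plan(get_obs(),[.537,.2076,.2],99.2)
for n in ("side","top"):
    f=cams.grab_frame(n);np.savez(n+"5.npz",**f)
    i=f["image"];c=i[40:240,200:400] if n=="side" else i[160:360,80:280]
    cv2.imwrite(f"pics/{n}5.png",cv2.resize(c,None,fx=3,fy=3,interpolation=2))
```

```text
pos [0.5376 0.2061 0.2032] ydown [-0.    -0.001 -1.   ] z [-0.16   0.987 -0.   ] yawz 99.18 need yaw 0.02 -> spin -0.02 shift tool [-0.0004  0.0032  0.0015] grip 0.152 F [ 0.7  0.1 -1.7] t 7.6 j [ 0.26  0.39  0.02  1.21 -0.    0.1 ]
```

View pics/side5.png

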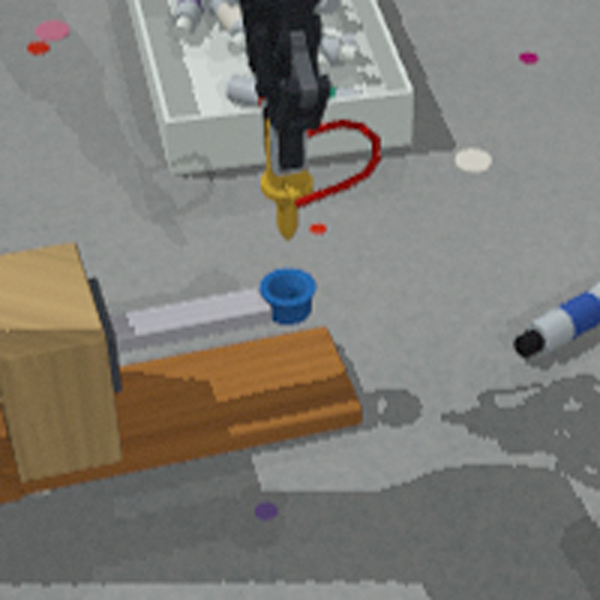

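View pics/top5.png

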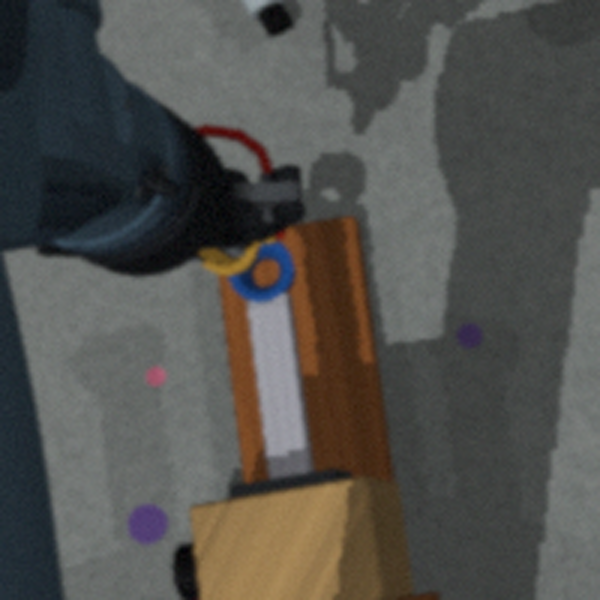

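Run:
```python
from h import *
s=load("side5");t=load("top5")
S=lambda u,v:(200+u/3,40+v/3); T=lambda u,v:(80+u/3,160+v/3)
zf=.2032-.0205
print("tip",onz(s,S(288,236),zf-.039).round(4))
print("flange",((onz(s,S(261,186),zf+.0025)+onz(s,S(314,187),zf+.0025))/2).round(4))
print("eye side",onz(s,S(288.3,288.5),.1).round(4),"top",onz(t,T(263,270),.1).round(4))
b,l=blobs(s,(100,120,40),(125,255,255),40);print([x for x in b if 280<x[1][0]<310])
b,l=blobs(t,(100,120,40),(125,255,255),40);print([x for x in b if 150<x[1][0]<190])
```

```text
tip [0.5389 0.2094 0.1437]
flange [0.5393 0.2067 0.1852]
eye side [0.5381 0.2087 0.1   ] top [0.5351 0.2066 0.1   ]
[([287, 130, 18, 18, 256], [295.7, 137.8])]
[([151, 136, 17, 17, 173], [158.3, 143.8]), ([157, 241, 21, 19, 155], [168.6, 251.4])]
```

Pin and eye agree to about 1 mm, and the eye is flared. I'll lower it in two stages.

jog_arm(
  deltas=[
    {"claw":1,"dx":-0.001,"dy":0.01,"dz":0.0005,"spin":0},
    {"claw":1,"dx":0,"dy":0.015,"dz":0,"spin":0},
    {"claw":1,"dx":0,"dy":0.015,"dz":0,"spin":0},
    {"claw":1,"dx":0,"dy":0.01,"dz":0,"spin":0},
    {"claw":1,"dx":0,"dy":0.005,"dz":0,"spin":0},
    {"claw":1,"dx":0,"dy":0,"dz":0,"spin":0},
    {"claw":1,"dx":0,"dy":0,"dz":0,"spin":0},
  ],
)

```text
clock: 8.4
position: [0.537, 0.2076, 0.1487]
eef_rot: [-1.567, -0.127, 0.126]
wrist_force: [0.6, -0.5, -0.9]
finger_gap: 0.152
```

Run:
```python
from h import *;from cell import get_obs,cams
plan(get_obs(),[.537,.2076,.12],99.2)
for n in ("side","top"):
    f=cams.grab_frame(n);np.savez(n+"6.npz",**f)
    i=f["image"];c=i[80:200,240:360] if n=="side" else i[180:300,110:230]
    cv2.imwrite(f"pics/{n}6.png",cv2.resize(c,None,fx=5,fy=5,interpolation=2))
```

```text
pos [0.537  0.2076 0.1487] ydown [ 0.001  0.    -1.   ] z [-0.161  0.987  0.   ] yawz 99.25 need yaw -0.05 -> spin 0.05 shift tool [ 0.      0.0287 -0.    ] grip 0.152 F [ 0.6 -0.5 -0.9] t 8.4 j [ 0.26  0.41 -0.08  1.08  0.    0.1 ]
```

View pics/side6.png

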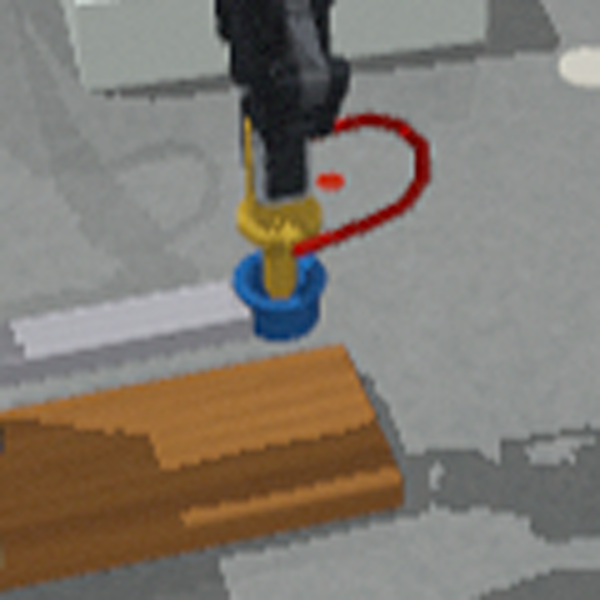

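View pics/top6.png

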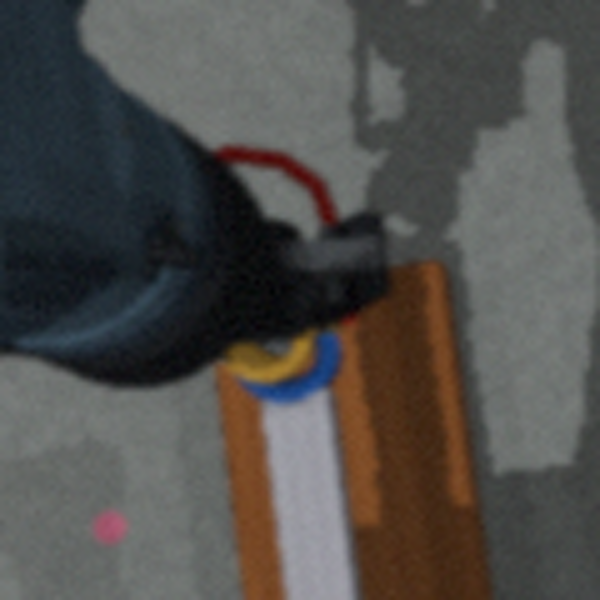

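The tip is inside the mouth (shank at (280,290) in the zoom) and the force is near zero. Continuing down.

jog_arm(
  deltas=[
    {"claw":1,"dx":0,"dy":0.004,"dz":0,"spin":0},
    {"claw":1,"dx":0,"dy":0.004,"dz":0,"spin":0},
    {"claw":1,"dx":0,"dy":0.004,"dz":0,"spin":0},
    {"claw":1,"dx":0,"dy":0.004,"dz":0,"spin":0},
    {"claw":1,"dx":0,"dy":0.004,"dz":0,"spin":0},
    {"claw":1,"dx":0,"dy":0.003,"dz":0,"spin":0},
    {"claw":1,"dx":0,"dy":0.002,"dz":0,"spin":0},
    {"claw":1,"dx":0,"dy":0.001,"dz":0,"spin":0},
    {"claw":1,"dx":0,"dy":0,"dz":0,"spin":0},
    {"claw":1,"dx":0,"dy":0,"dz":0,"spin":0},
  ],
)

```text
clock: 9.5
position: [0.5368, 0.2077, 0.1224]
eef_rot: [-1.567, -0.127, 0.127]
wrist_force: [1.1, 0.1, -1.3]
finger_gap: 0.149
```

Run:
```python
from h import *;from cell import get_obs,cams
plan(get_obs(),[.537,.2076,.12],99.2)
for n in ("side",):
    f=cams.grab_frame(n);np.savez(n+"7.npz",**f)
    i=f["image"];c=i[80:200,240:360] if n=="side" else i[180:300,110:230]
    cv2.imwrite(f"pics/{n}7.png",cv2.resize(c,None,fx=5,fy=5,interpolation=2))
```

```text
pos [0.5368 0.2077 0.1224] ydown [ 0.  0. -1.] z [-0.161  0.987  0.   ] yawz 99.25 need yaw -0.05 -> spin 0.05 shift tool [ 0.0002  0.0024 -0.0001] grip 0.149 F [ 1.1  0.1 -1.3] t 9.5 j [ 0.26  0.43 -0.13  1.01  0.    0.1 ]
```

View pics/side7.png

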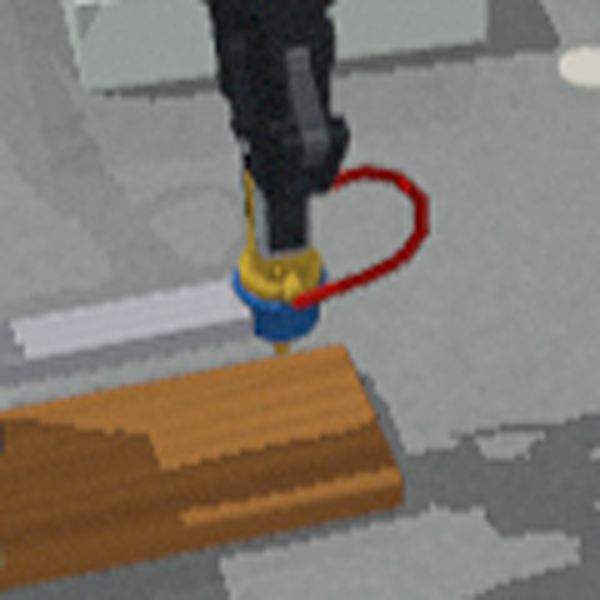

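It is almost home, with the tip showing below the eye. I'll press down gently until it makes contact.

jog_arm(
  deltas=[
    {"claw":1,"dx":0,"dy":0.001,"dz":0,"spin":0},
    {"claw":1,"dx":0,"dy":0.001,"dz":0,"spin":0},
    {"claw":1,"dx":0,"dy":0.0005,"dz":0,"spin":0},
    {"claw":1,"dx":0,"dy":0,"dz":0,"spin":0},
    {"claw":1,"dx":0,"dy":0,"dz":0,"spin":0},
  ],
)

```text
clock: 10.05
position: [0.5368, 0.2077, 0.1204]
eef_rot: [-1.567, -0.127, 0.126]
wrist_force: [-1.9, 0.2, 5.6]
finger_gap: 0.155
```

It stopped at z 0.1204 with +5.6 N, which matches the expected home height (0.100 + 0.0205). I'll release and rise.

jog_arm(
  deltas=[
    {"claw":0.7,"dx":0,"dy":-0.0005,"dz":0,"spin":0},
    {"claw":0.5,"dx":0,"dy":0,"dz":0,"spin":0},
    {"claw":0.2,"dx":0,"dy":0,"dz":0,"spin":0},
    {"claw":0,"dx":0,"dy":0,"dz":0,"spin":0},
    {"claw":0,"dx":0,"dy":0,"dz":0,"spin":0},
    {"claw":0,"dx":0,"dy":0,"dz":0,"spin":0},
    {"claw":0,"dx":0,"dy":-0.01,"dz":0,"spin":0},
    {"claw":0,"dx":0,"dy":-0.02,"dz":0,"spin":0},
    {"claw":0,"dx":0,"dy":-0.03,"dz":0,"spin":0},
    {"claw":0,"dx":0,"dy":-0.02,"dz":0,"spin":0},
    {"claw":0,"dx":0,"dy":0,"dz":0,"spin":0},
  ],
)

```text
clock: 11.15
position: [0.539, 0.2083, 0.2045]
eef_rot: [-1.566, -0.132, 0.121]
wrist_force: [0.4, 0.8, 0.4]
finger_gap: 0.999
```

Run:
```python
from h import *;from cell import get_obs,cams
a=np.radians(9.25);e=np.array([.537,.2076])
plan(get_obs(),[*(e+.061*np.array([np.cos(a),np.sin(a)])),.15],99.2)
for n in ("side","top"):
    f=cams.grab_frame(n);np.savez(n+"8.npz",**f)
    i=f["image"];c=i[80:200,240:360] if n=="side" else i[180:300,110:230]
    cv2.imwrite(f"pics/{n}8.png",cv2.resize(c,None,fx=5,fy=5,interpolation=2))
```

```text
pos [0.539  0.2083 0.2045] ydown [ 0.007  0.002 -1.   ] z [-0.161  0.987  0.001] yawz 99.26 need yaw -0.06 -> spin 0.06 shift tool [ 0.0585  0.0549 -0.0004] grip 0.999 F [0.4 0.8 0.4] t 11.15 j [0.26 0.38 0.02 1.2  0.   0.1 ]
```

View pics/side8.png

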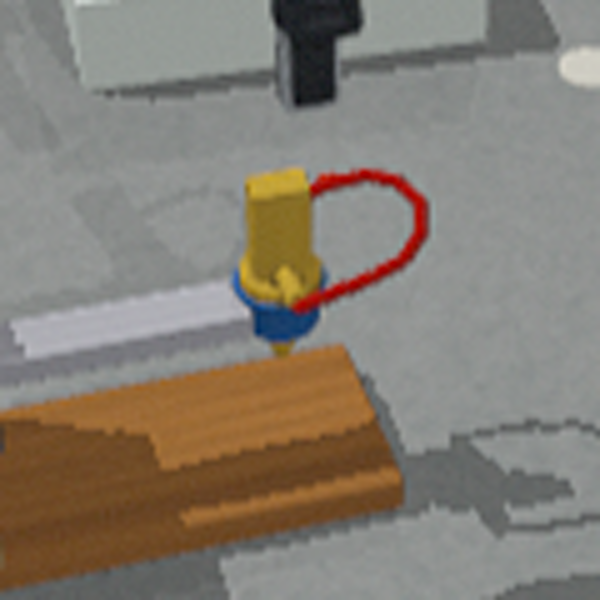

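View pics/top8.png

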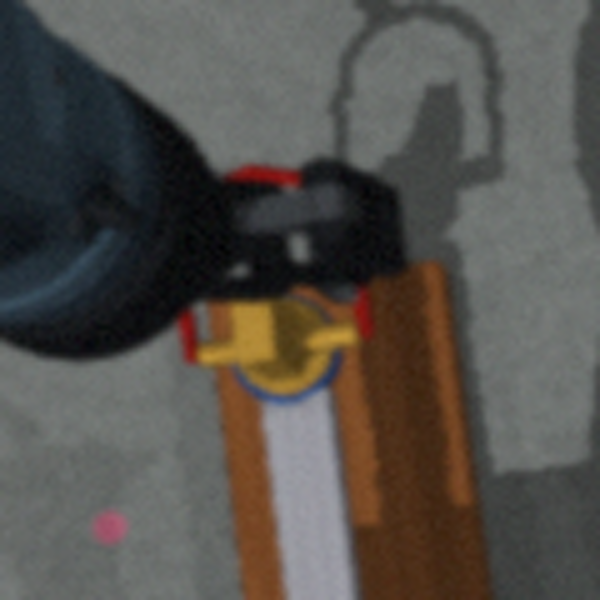

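The pin stands upright with its flange on the mouth, and the ring points away from the post. I'll close the fingers and move over the nose.

jog_arm(
  deltas=[
    {"claw":1,"dx":0.01,"dy":0,"dz":0,"spin":0},
    {"claw":1,"dx":0.02,"dy":0,"dz":0,"spin":0},
    {"claw":1,"dx":0.02,"dy":0,"dz":0,"spin":0},
    {"claw":1,"dx":0.011,"dy":0,"dz":0,"spin":0},
    {"claw":1,"dx":0,"dy":0.01,"dz":0,"spin":0},
    {"claw":1,"dx":0,"dy":0.02,"dz":0,"spin":0},
    {"claw":1,"dx":0,"dy":0.02,"dz":0,"spin":0},
    {"claw":1,"dx":0,"dy":0.01,"dz":0,"spin":0},
    {"claw":1,"dx":0,"dy":0,"dz":0,"spin":0},
    {"claw":1,"dx":0,"dy":0,"dz":0,"spin":0},
  ],
)

```text
clock: 12.25
position: [0.5965, 0.2174, 0.1402]
eef_rot: [-1.567, -0.126, 0.127]
wrist_force: [0.7, -0.2, 1.3]
finger_gap: -0.002
```

```bash
cat > look.py <<'E'
import sys
from h import *;from cell import get_obs,cams
a=np.radians(9.25);e=np.array([.537,.2076])
plan(get_obs(),[*(e+.061*np.array([np.cos(a),np.sin(a)])),.13],99.2)
k=sys.argv[1];I=[]
for n in ("side","top"):
    f=cams.grab_frame(n);np.savez(n+k+".npz",**f)
    i=f["image"];c=i[80:200,240:360] if n=="side" else i[180:300,110:230]
    I.append(cv2.resize(c,(400,400),interpolation=2))
cv2.imwrite(f"pics/b{k}.png",np.hstack(I))
E
python3 look.py 9
```

```text
pos [0.5965 0.2174 0.1402] ydown [-0.001 -0.    -1.   ] z [-0.161  0.987  0.   ] yawz 99.26 need yaw -0.06 -> spin 0.06 shift tool [ 0.0007  0.0102 -0.0001] grip -0.002 F [ 0.7 -0.2  1.3] t 12.25 j [0.25 0.54 0.09 1.13 0.   0.09]
```

View pics/b9.png

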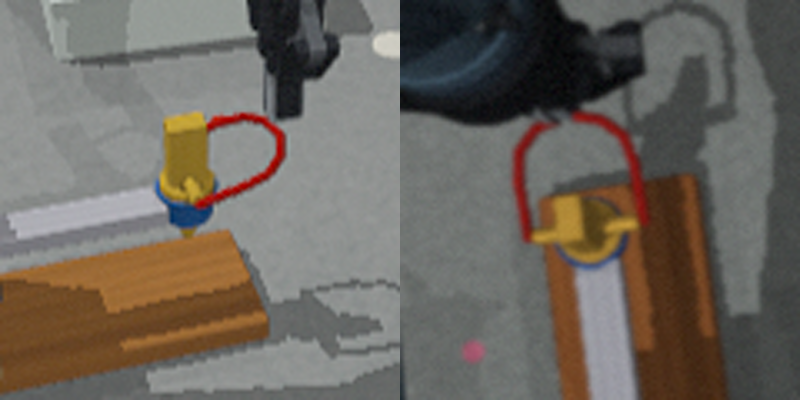

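Run:
```python
from h import *
s=load("side9");t=load("top9");k=.3
p,g=tri(s,(240+283*k,80+152*k),t,(110+177*k,180+118*k));print(p,g)
print(onz(t,(110+177*k,180+118*k),.1255), onz(s,(240+283*k,80+152*k),.1255))
h1=onz(t,(110+133*k,180+238*k),.11);h2=onz(t,(110+237*k,180+223*k),.11);print(h1,h2,(h1+h2)/2,np.degrees(np.arctan2(*(h1-h2)[[1,0]]))-90)
print(proj(s,[.5965,.2174,.14]),(240+288*k,80+115*k))
```

```text
[0.5948533  0.21352444 0.11744993] 0.0035000682428617943
[0.59148471 0.21135753 0.1255    ] [0.595275   0.20433939 0.1255    ]
[0.53092519 0.23468286 0.11      ] [0.53946825 0.1812964  0.11      ] [0.53519672 0.20798963 0.11      ] 9.091562208054413
[324.78982907 115.53042908] (326.4, 114.5)
```

jog_arm(
  deltas=[
    {"claw":1,"dx":-0.002,"dy":0.005,"dz":0,"spin":0},
    {"claw":1,"dx":0,"dy":0.005,"dz":0,"spin":0},
    {"claw":1,"dx":0,"dy":0.005,"dz":0,"spin":0},
    {"claw":1,"dx":0,"dy":0.005,"dz":0,"spin":0},
    {"claw":1,"dx":0,"dy":0.005,"dz":0,"spin":0},
    {"claw":1,"dx":0,"dy":0.005,"dz":0,"spin":0},
    {"claw":1,"dx":0,"dy":0.005,"dz":0,"spin":0},
    {"claw":1,"dx":0,"dy":0,"dz":0,"spin":0},
    {"claw":1,"dx":0,"dy":0,"dz":0,"spin":0},
  ],
)

```text
clock: 13.25
position: [0.5945, 0.217, 0.105]
eef_rot: [-1.567, -0.126, 0.128]
wrist_force: [-0.3, -0.3, 1.2]
finger_gap: -0.001
```

```bash
python3 look.py 10
```

```text
pos [0.5945 0.217  0.105 ] ydown [-0.001 -0.    -1.   ] z [-0.161  0.987  0.   ] yawz 99.25 need yaw -0.05 -> spin 0.05 shift tool [ 0.0027 -0.025  -0.    ] grip -0.001 F [-0.3 -0.3  1.2] t 13.25 j [0.25 0.55 0.03 1.05 0.   0.09]
```

View pics/b10.png

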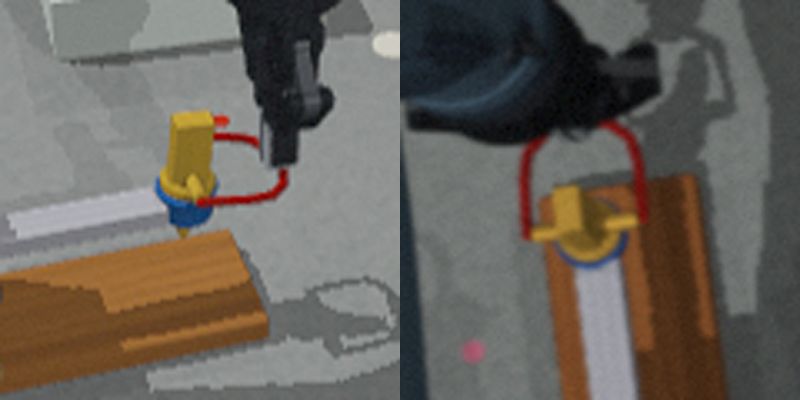

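The ring follows, and the pin leans about 6° under the push, within the hole's play. Continuing.

jog_arm(
  deltas=[
    {"claw":1,"dx":0,"dy":0.005,"dz":0,"spin":0},
    {"claw":1,"dx":0,"dy":0.005,"dz":0,"spin":0},
    {"claw":1,"dx":0,"dy":0.005,"dz":0,"spin":0},
    {"claw":1,"dx":0,"dy":0.004,"dz":0,"spin":0},
    {"claw":1,"dx":0,"dy":0,"dz":0,"spin":0},
    {"claw":1,"dx":0,"dy":0,"dz":0,"spin":0},
  ],
)

```text
clock: 13.95
position: [0.5949, 0.2171, 0.0861]
eef_rot: [-1.567, -0.127, 0.127]
wrist_force: [0.2, -0.7, 0.2]
finger_gap: -0.001
```

```bash
python3 look.py 11
```

```text
pos [0.5949 0.2171 0.0861] ydown [-0.  0. -1.] z [-0.161  0.987  0.   ] yawz 99.26 need yaw -0.06 -> spin 0.06 shift tool [ 0.0024 -0.0439 -0.0001] grip -0.001 F [ 0.2 -0.7  0.2] t 13.95 j [0.25 0.57 0.   1.   0.   0.09]
```

View pics/b11.png

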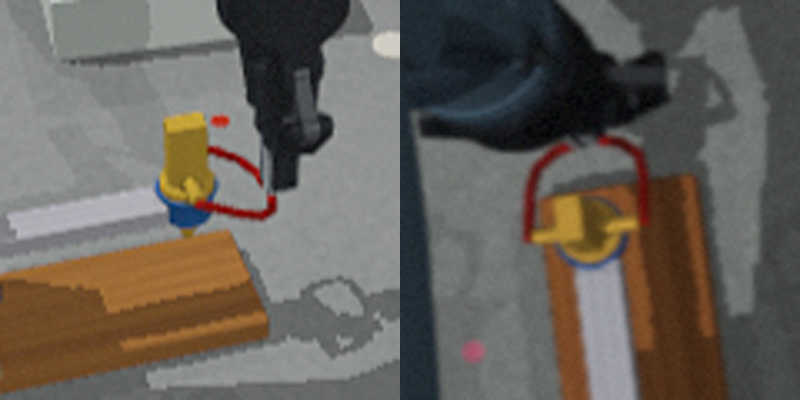

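The pin is upright again and the nose is under the finger near the snap angle. Pressing on.

jog_arm(
  deltas=[
    {"claw":1,"dx":-0.002,"dy":0.003,"dz":0,"spin":0},
    {"claw":1,"dx":0,"dy":0.003,"dz":0,"spin":0},
    {"claw":1,"dx":0,"dy":0.003,"dz":0,"spin":0},
    {"claw":1,"dx":0,"dy":0.002,"dz":0,"spin":0},
    {"claw":1,"dx":0,"dy":0,"dz":0,"spin":0},
    {"claw":1,"dx":0,"dy":0,"dz":0,"spin":0},
  ],
)

```text
clock: 14.65
position: [0.5929, 0.2168, 0.0752]
eef_rot: [-1.567, -0.127, 0.127]
wrist_force: [-0.2, 0.7, -0.5]
finger_gap: -0.002
```

```bash
python3 look.py 12
```

```text
pos [0.5929 0.2168 0.0752] ydown [-0.  0. -1.] z [-0.161  0.987  0.   ] yawz 99.26 need yaw -0.06 -> spin 0.06 shift tool [ 0.0044 -0.0548 -0.0001] grip -0.002 F [-0.2  0.7 -0.5] t 14.65 j [ 0.25  0.57 -0.02  0.98  0.    0.09]
```

View pics/b12.png

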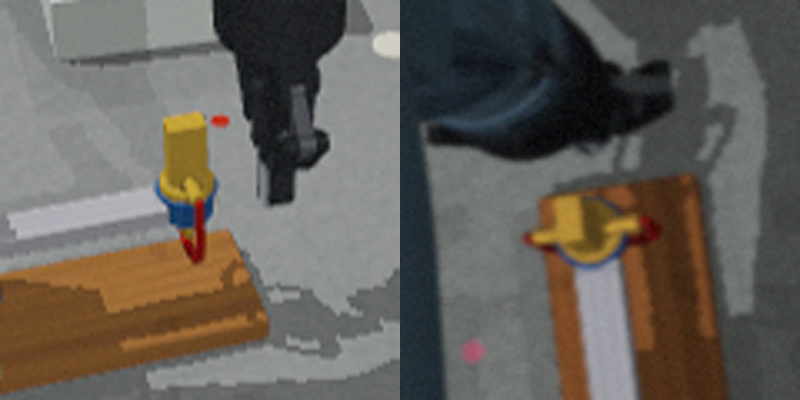

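The ring has snapped shut and hangs straight down under the tip, with the nose at about (195,260) in the zoom. Backing off outward, then up.

jog_arm(
  deltas=[
    {"claw":1,"dx":0.01,"dy":0,"dz":0,"spin":0},
    {"claw":1,"dx":0.01,"dy":-0.01,"dz":0,"spin":0},
    {"claw":1,"dx":0.005,"dy":-0.03,"dz":0,"spin":0},
    {"claw":1,"dx":0,"dy":-0.04,"dz":0,"spin":0},
    {"claw":1,"dx":0,"dy":-0.04,"dz":0,"spin":0},
    {"claw":1,"dx":0,"dy":-0.03,"dz":0,"spin":0},
    {"claw":1,"dx":0,"dy":0,"dz":0,"spin":0},
    {"claw":1,"dx":0,"dy":0,"dz":0,"spin":0},
    {"claw":1,"dx":0,"dy":0,"dz":0,"spin":0},
    {"claw":1,"dx":0,"dy":0,"dz":0,"spin":0},
  ],
)

```text
clock: 15.75
position: [0.6166, 0.2205, 0.2233]
eef_rot: [-1.568, -0.124, 0.13]
wrist_force: [0.8, -0.4, -0.7]
finger_gap: 0.002
```

```bash
python3 look.py 13
python3 - <<'E'
from h import *
s=load("side13");t=load("top13")
cv2.imwrite("pics/full13.png",s["image"])
E
```

```text
pos [0.6166 0.2205 0.2233] ydown [-0.003 -0.001 -1.   ] z [-0.161  0.987 -0.   ] yawz 99.25 need yaw -0.05 -> spin 0.05 shift tool [-0.0193  0.0934  0.    ] grip 0.002 F [ 0.8 -0.4 -0.7] t 15.75 j [0.25 0.56 0.34 1.36 0.   0.09]
```

View pics/b13.png

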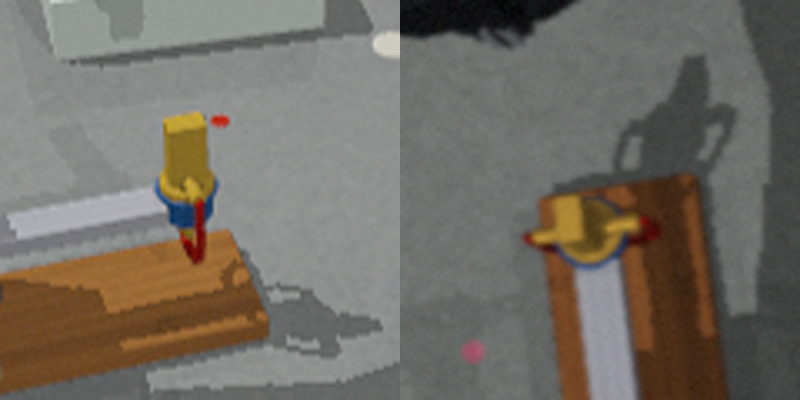

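View pics/full13.png

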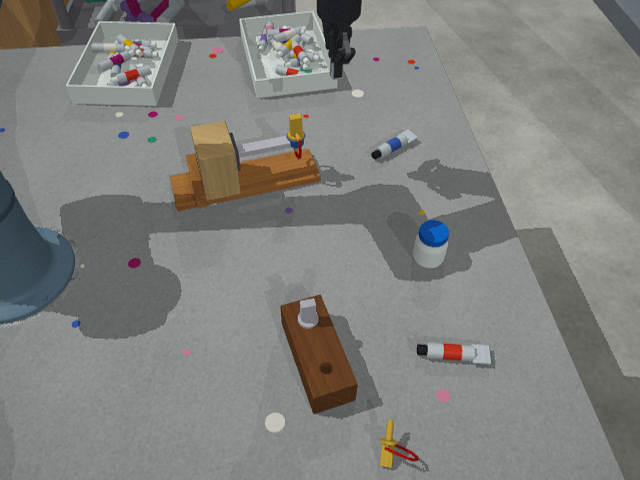

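The pin is upright and home, the ring is shut below its tip, the steel pin is still in the rack, and the arm is clear. One last numeric check on the nose, then I'll hand in.

Run:
```python
from h import *
s=load("side13");k=.3
# expected nose centre if shut: 60 (less rod radius) below hinge
for r in(.057,.060): print("exp nose px",proj(s,[.537,.2076,.11-r]).round(1),"if 0.3rad short",proj(s,[.537+.3*r,.2105,.11-.955*r]).round(1))
print("seen",(240+195*k,80+258*k)); print("tab top exp",proj(s,[.537,.2076,.149]).round(1),"seen",(240+186*k,80+122*k))
from cell import ticket
print(ticket.close_job())
```

```text
exp nose px [296.2 154.1] if 0.3rad short [304.2 151.6]
exp nose px [296.2 155.2] if 0.3rad short [304.7 152.6]
seen (298.5, 157.39999999999998)
tab top exp [295.  117.1] seen (295.8, 116.6)
the job is handed in; nothing more can be done
None
```

The brass linchpin is fully home and upright in the blue eye, and its ring is shut beneath the pin's tip. I handed the job in at about 16 s of the 54 s allowed.

- **Pin:** I took it from the rack and lowered it into the eye with the open ring pointing away from the post. Lowering stopped in contact at 5.6 N, within 0.1 mm of the height expected for the flange resting on the mouth.
- **Ring:** I pressed the nose down with closed fingers until the ring snapped shut, then backed the arm well clear.
- **Last checks:** The tab top appeared within 1 px of where an upright, seated pin should show it. The ring nose was 2–4 px from its shut position, and a ring 0.3 rad short of shut would have been about 6–8 px away. The steel pin and the small look-alike had not moved.
- **Oddity:** While I pressed the ring, the pin leaned about 6° in the hole's play. It stood upright again before the ring snapped shut. No check failed, but the hand-in gave no verdict.

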